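# Pin the swing arm of a lab support stand

## Task

Take the steel hinge pin out of the wooden block and pin the ring arm to its stand: feed the pin down through the upper lug, the arm's eye and the lower socket until its flange sits flat on the upper lug, then let go. The holes are not quite in line and the pin must be worked through by feel: press gently, never hard enough to force it, and leave the cup, the dropper bottle and the spotting plate alone.

Things in the scene. Friction and masses are not known exactly. Their poses are not given: they have to be found in the camera images.
- stand: Grey steel stand fixed to the bench. Origin: on the bench, straight below the centre of the upper lug's hole; z up, +x from its column towards the arm's ring. Base 125 x 100 x 14 mm; column at x -77 to -55 mm, 44 mm wide, no higher than the lug. Two ledges (y -29 to -21 and 21 to 29 mm, top at z 48 mm) carry the arm's eye plate. Nothing stands above z 90 mm.
- lug_hole (a point): Centre of the mouth of the hole (24 mm in diameter) in the upper lug, an aluminium plate 50 x 50 x 10 mm, top face 90 mm above the bench. Axes as the stand's.
- axis_low (a point): Point on the upper hole's axis, level with the mouth of the lower socket, 34 mm above the bench. The socket is a round aluminium bush, 29 mm in outer diameter, 20 mm tall, on the base, with an upright hole 13.5 mm in diameter right through. Clamped on by hand, its centre lies 3 to 4.5 mm off this point in an unknown direction: not measured, hardly visible. It does not move in use.
- ring_arm: Loose dark steel arm, about 0.25 kg: flat eye plate 46 x 64 x 12 mm on the stand's ledges, between upper lug and socket (48 to 60 mm above the bench), a bar, a 76 mm ring centred 114 mm along +x, a prop leg on the bench. Origin: centre of the eye's hole at the plate's underside; z up. The hole starts up to 3 mm in x and in y off the upper hole's axis; a few newtons sideways slide it.
- eye (a point): Centre of the hole in the arm's eye plate (15 mm in diameter), at the plate's top face.
- pin: Steel hinge pin, about 0.13 kg, upright in the block. Origin: centre of its lower tip; z up to the head. Shaft 12 mm in diameter, 72 mm long, 0.5 mm chamfer at the tip; flange 40 mm in diameter from 72 to 78 mm above the tip; above it the grip, a square bar 18 x 18 mm from 78 to 118 mm, its faces across the pin's x and y. Fully home, the tip is 18 mm above the bench, 16 mm down in the socket.
- pin_tip (a point): Centre of the pin's lower tip (same as the pin's origin).
- block: Fixed wooden block, 60 x 60 x 80 mm, with an upright hole 16 mm in diameter in which the pin stands, its flange resting on the block's top, its tip 8 mm above the bench. Origin: centre of the underside.
- cup: White plastic cup, 70 mm across the rim, 65 mm tall, open upwards; bystander. Origin: centre of the underside.
- dropper: Small amber dropper bottle, 34 mm in diameter, 85 mm tall; bystander. Origin: centre of the underside.
- spot_plate: White ceramic spotting plate, 78 x 110 x 12 mm, flat on the bench; bystander. Origin: centre of the underside.
Mind the look-alikes: they are no part of the job. There is more than one size of the stand; the one meant has the size given above.

How it is judged:
By the outcome, as a careful person would: the job done as asked, in the order asked, and still so for the second after the job is handed in, with the robot touching nothing.
It also fails if it takes over 67 s, if anything falls off the work surface, if the arm or the gripper's body presses on something with over 40 N, if the wrist force passes 120 N, or if a joint passes its speed limit or range.

## Robot

A 6-joint arm with a two-finger parallel gripper is mounted at the origin on the work surface. World frame = base frame: x ahead of the robot, y to its left, z up, the work surface at z = 0. Lengths are in m, angles in rad, forces in N, time in s.
With the tool pointing down it reaches from about 0.425 to 0.95 m from the base axis. Payload 3.5 kg.
Tool frame: the origin (TCP) lies midway between the tips of the shut fingers; the grasp point (between the pads) lies 19 mm behind it; z points along the fingers, y is the line along which they close (so a half turn about z gives the same grasp; the last joint's range is limited). The gripper opens to 85 mm and grips with 20 to 120 N. Pads are 22 mm wide; open, the fingers measure 114 mm over their backs; the gripper's body (76 mm by 85 mm) begins 54 mm behind the grasp point. The pads swing forward as they close: fully open they stand 13 mm farther back than shut.
Start: joints at [1.107, 0.286, 1.577, -0, 1.279, -0.15], TCP at [0.208, 0.642, 0.231] pointing down, gripper open.
Joint ranges: [-2.77, 2.77], [-0.9, 2.22], [0.21, 2.48], [-1.53, 4.67], [0.24, 2.81], [-2.84, 2.84]. Speed limits (rad/s): [2.79, 2.79, 3.14, 3.14, 3.14, 3.14].

## Interface

Orientations are given as a unit quaternion [x, y, z, w].
In Python, from plant import ctrl gives the robot as it stands. The module is installed in compiled form; this text tells all that it offers.
- The arm moves only by the shell command python3 -m inch 'ROWS' [FORCE]. ROWS is JSON, a list of rows, each a list of 5 numbers: the closure, from 0 (fully open) to 1 (shut), then the shift along the tool's x, y, z in m, then the turn about the tool's z in degrees. A call has 1 to 5 rows; each row is the pose to reach, as a shift and turn from the pose commanded when the call began, along the tool's axes at that moment; what a row does not reach only later rows make up. A row lasts 1/12 s, in which the tool goes at most 41.7 mm and 7.16 degrees, less where a joint would pass 70% of its speed; a pose out of reach is approached as far as the arm can. A call with a gripper value outside its range is refused whole. The fingers move at their own pace and stop on an object; FORCE is the grip in N (left out, the last holds). Time passes only in rows, so rows that repeat a pose let the fingers close. It gives the time, the measured TCP pose, the force, the opening and the grip force at its end, in the units of the state.
- ctrl.get_state(): the state, without advancing time (a new reading comes with each control period).
- ctrl.read_camera(name): name is "scene" or "top"; returns a dict with "pixels" (480x640x3 uint8, red, green, blue), "depth" (480x640 float32, m along the optical axis (not along the pixel's ray), 0 where there is no reading), "fx", "fy", "cx", "cy" (pixels), "xyz" and "rotation" of the camera in the world. Camera axes: x right, y down, z forward; pixel columns grow to the right and rows downward; lengths in m; the calibration is good to about 2 mm. A picture is of the moment at which its call begins.
- ctrl.sign_off(): hands the job in; it is judged then, once.
Trained networks look in a picture, given as the dict that the camera call returned (one of the last four; its "shot" number tells which), for a name from the list of things; names that differ only in an ending like _2 or _b are one class to them, and where a whole thing is asked for, a point or a joint stands for the part that bears it (a point fixed in the world has none). Each returns a list of dicts, best first, with "score" (0 to 1); they miss things now and then, are a little off and sometimes report something else, mostly with a low value. They report only what shows in the picture. A call takes as long as a camera call. They do not tell look-alikes from the thing itself.
- ctrl.spot_in(query, picture): "at" ([column, row] in pixels, amid what is visible of it).
- ctrl.tip_of(query, picture): "at" ([column, row] in pixels: a listed point, or the origin of a listed thing).
The state is a dict: "time": time; "qpos": joint angles; "dq": joint speeds; "joint_efforts": joint torques, N m; "eef_pos": TCP position; "tcp_rot": TCP orientation; "contact_force": force on the tool from outside, world axes, zero at the start; "wrist_torque": the same for the moment, N m; "opening": opening from 0.0 (shut) to 1.0 (fully open); "finger_force": force on a finger pad.
Only numpy, scipy, OpenCV 4.12 (cv2) and the standard library are available. Lean on these libraries where they do the work, as an engineer would, in place of code of your own. Each camera call takes 0.05 s, during which the arm holds its last target. There are 200 camera calls.

## Working session

There is one attempt and no reset: what is moved stays moved. The work goes in short steps, Python scripts to look and compute and a shell command to move; the robot and the scene stay as the last step left them, time stands still between calls to the robot, and variables do not carry over. Pictures are saved under pics/ and viewed, at most 10 in all, crops included, and the job is handed in when it is done.

```bash
mkdir -p pics
cat > h.py <<'E'
import numpy as np, cv2
from plant import ctrl
from scipy.spatial.transform import Rotation as R
def rot(p):
    r=np.array(p["rotation"],float)
    return r if r.shape==(3,3) else R.from_quat(r).as_matrix()
def ray(p,uv):
    d=np.array([(uv[0]-p["cx"])/p["fx"],(uv[1]-p["cy"])/p["fy"],1.])
    return rot(p)@d
def at_z(p,uv,z):
    d=ray(p,uv);o=np.array(p["xyz"]);return o+d*(z-o[2])/d[2]
def at_depth(p,uv):
    u,v=int(round(uv[0])),int(round(uv[1]))
    w=p["depth"][max(v-1,0):v+2,max(u-1,0):u+2];w=w[w>0]
    return np.array(p["xyz"])+ray(p,uv)*np.median(w) if w.size else None
def cloud(p):
    v,u=np.mgrid[:480,:640];d=p["depth"]
    c=np.stack([(u-p["cx"])/p["fx"]*d,(v-p["cy"])/p["fy"]*d,d],-1)
    return c@rot(p).T+np.array(p["xyz"])
def save(p,n,box=None,s=1):
    im=p["pixels"][:,:,::-1]
    if box: im=im[box[1]:box[3],box[0]:box[2]]
    cv2.imwrite("pics/"+n,cv2.resize(im,None,fx=s,fy=s,interpolation=cv2.INTER_CUBIC))
E
python3 - <<'E'
from h import *
np.set_printoptions(precision=4,suppress=True)
for c in("top","scene"):
    p=ctrl.read_camera(c);save(p,c+"1.png");print(c,p["xyz"],p["fx"])
    for q,z in(("stand",0),("lug_hole",.09),("eye",.06),("pin",.1),("block",.0),("cup",0),("dropper",0),("spot_plate",0)):
        for r in ctrl.tip_of(q,p)[:3]: print(q,round(r["score"],2),np.round(r["at"],1),at_z(p,r["at"],z)[:2])
print(ctrl.get_state())
E
```

```text
top [ 0.3545 -0.0171  1.0475] 490.08657766789787
stand 0.69 [259.6 299.2] [0.3516 0.1169]
stand 0.68 [257.6 199.9] [0.5658 0.1214]
stand 0.62 [329.9 175.2] [ 0.6183 -0.0367]
lug_hole 0.94 [249.6 192.9] [0.562  0.1254]
lug_hole 0.57 [327.9 165. ] [ 0.6166 -0.0314]
eye 0.82 [253.9 194.8] [0.5644 0.1211]
pin 0.55 [376.1 218.3] [ 0.5054 -0.1238]
block 0.57 [376.9 219.6] [ 0.5185 -0.1367]
block 0.29 [254.4 192.2] [0.5829 0.1284]
cup 0.76 [133.8 246.9] [0.4672 0.3872]
dropper 0.67 [492.9 245.3] [ 0.4588 -0.3842]
spot_plate 0.98 [493.2 191.9] [ 0.5756 -0.3916]
spot_plate 0.35 [251.5 192.7] [0.5819 0.1347]
scene [ 0.9952 -0.2887  1.0455] 561.8593230192187
stand 0.86 [389.4 267.8] [0.566  0.1189]
stand 0.83 [341.  327.7] [ 0.6296 -0.0405]
lug_hole 0.88 [330.6 168.6] [0.3339 0.1124]
lug_hole 0.86 [396.9 249.4] [0.5761 0.1199]
lug_hole 0.66 [341.1 315.1] [ 0.6399 -0.0486]
eye 0.85 [393.2 252.7] [0.5655 0.1218]
pin 0.77 [272.8 305. ] [ 0.5618 -0.149 ]
block 0.57 [273.  304.8] [ 0.5158 -0.1337]
block 0.37 [393.3 258.4] [0.5512 0.139 ]
cup 0.71 [463.1 187.3] [0.4769 0.385 ]
dropper 0.82 [149.3 334.6] [ 0.4474 -0.3755]
spot_plate 0.94 [162.2 394.3] [ 0.5724 -0.3986]
spot_plate 0.22 [395.1 246.5] [0.5286 0.1592]
{'time': 0.9, 'qpos': array([ 1.107 ,  0.2863,  1.5767,  0.    ,  1.2786, -0.15  ]), 'dq': array([ 0.0005,  0.0002, -0.0006, -0.0014, -0.0014, -0.0008]), 'joint_efforts': array([  0.0005, -40.5954, -29.2948,  -0.0001,   0.0004,   0.    ]), 'eef_pos': array([0.2083, 0.642 , 0.2313]), 'tcp_rot': array([0.1563, 0.9877, 0.    , 0.    ]), 'contact_force': array([-0.2031, -0.2086,  0.113 ]), 'wrist_torque': array([-0.0424, -0.0484, -0.0116]), 'finger_force': 0.0, 'opening': 0.9991993931327148}
```

View pics/top1.png

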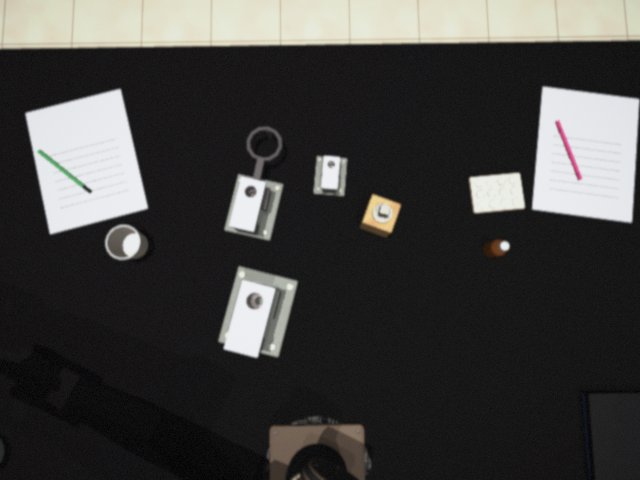

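View pics/scene1.png

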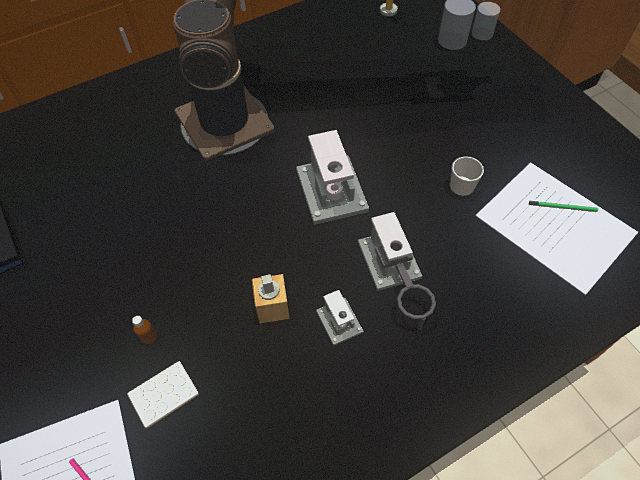

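The stand with the ring arm is the one meant: its hole is at top (251,191) and scene (396,245). The pin in the block is at top (383,211) and scene (267,284). Next I refine these from depth and image.

Run:
```python
from h import *
np.set_printoptions(precision=4,suppress=True)
def rect(P,m,name):
    q=(P[m][:,:2]*1000).astype(np.float32)
    if len(q)<5: print(name,len(q));return
    r=cv2.minAreaRect(q);print(name,len(q),"rect",np.round(r[0],1),np.round(r[1],1),round(r[2],1),"z",np.round(np.median(P[m][:,2]),4))
tiles=[]
for c,b1,b2 in(("top",(220,165,290,245),(355,190,410,240)),("scene",(350,205,430,285),(245,265,300,325))):
    p=ctrl.read_camera(c);P=cloud(p);Z=P[...,2]
    near=lambda x,y,r:np.hypot(P[...,0]-x,P[...,1]-y)<r
    rect(P,near(.515,-.135,.04)&(Z>.118)&(Z<.135),c+" grip")
    rect(P,near(.515,-.135,.05)&(Z>.082)&(Z<.091),c+" flange")
    rect(P,near(.515,-.135,.06)&(Z>.074)&(Z<.083),c+" block")
    rect(P,near(.55,.125,.09)&(Z>.085)&(Z<.095),c+" lug")
    rect(P,near(.55,.12,.12)&(Z>.009)&(Z<.019),c+" base")
    for b in(b1,b2): tiles.append(cv2.resize(p["pixels"][b[1]:b[3],b[0]:b[2],::-1],(390,290),interpolation=cv2.INTER_CUBIC))
    # hole: dark inside lug region
    g=cv2.cvtColor(p["pixels"],cv2.COLOR_RGB2GRAY)
    b=b1;sub=g[b[1]:b[3],b[0]:b[2]]
    ub=(sub>150).astype(np.uint8)
    cs,h=cv2.findContours(ub,cv2.RETR_CCOMP,cv2.CHAIN_APPROX_NONE)
    for k,cc in enumerate(cs):
        if cv2.contourArea(cc)>15:
            M=cv2.moments(cc);uv=(M["m10"]/M["m00"]+b[0],M["m01"]/M["m00"]+b[1])
            rr=cv2.minAreaRect(cc)
            print(c,"contour hole" if h[0][k][3]>=0 else "contour outer",cv2.contourArea(cc),np.round(uv,1),at_z(p,uv,.09)[:2], np.round(rr[1],1),round(rr[2],1))
cv2.imwrite("pics/zoom1.png",np.vstack([np.hstack(tiles[:2]),np.hstack(tiles[2:])]))
```

```text
top grip 94 rect [ 520.4 -137.8] [17.8 18. ] 74.4 z 0.1257
top flange 243 rect [ 519.4 -136.4] [59.4 58.9] 69.1 z 0.0852
top block 580 rect [ 520.1 -137. ] [60.2 60.8] 69.0 z 0.0796
top lug 1190 rect [541.6 130.3] [ 51.  102.6] 76.6 z 0.0897
top base 1079 rect [549.9 128.5] [100.3 125.4] 76.4 z 0.0138
top contour outer 1732.5 [250.  204.5] [0.5385 0.1246] [45.  56.1] 13.4
top contour hole 109.0 [250.1 191. ] [0.5658 0.1245] [11.3 11.3] 45.0
scene grip 100 rect [ 521. -138.] [17.7 19.3] 77.5 z 0.1253
scene flange 244 rect [ 523.7 -136.6] [57.7 56.9] 71.4 z 0.0852
scene block 558 rect [ 521.2 -137.3] [59.8 63.8] 69.1 z 0.0797
scene lug 1032 rect [541.5 130.3] [ 52.1 106.5] 76.3 z 0.0895
scene base 1086 rect [550.1 127.8] [101.  127.7] 76.8 z 0.0136
scene contour outer 51.0 [416.1 267.7] [0.6292 0.1283] [18.9  5.2] 66.0
scene contour outer 239.5 [373.  264.6] [0.5808 0.0605] [54.9 16.1] 56.6
scene contour outer 1009.0 [391.4 235.1] [0.5429 0.1294] [47.5 24.3] 67.0
scene contour hole 116.5 [395.7 245.2] [0.5669 0.1233] [12.7 12. ] 45.0
```

View pics/zoom1.png

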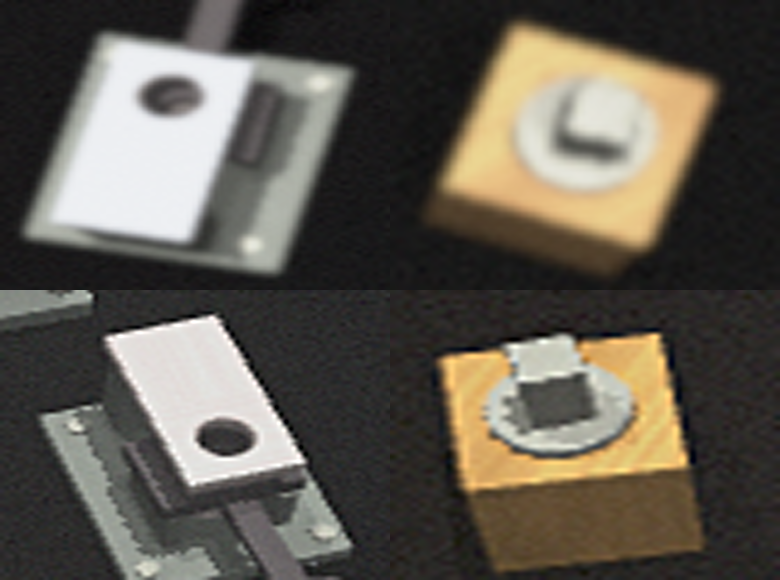

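The lug hole is at about (0.5665, 0.1242), with the stand's x axis at -13.4°. The pin is at (0.5207, -0.138), with its faces at about 75.5°. The two cameras and the given sizes agree, so I move towards the pin.

```bash
for i in 1 2 3; do python3 -m inch '[[0,-0.03,-0.025,0,0],[0,-0.06,-0.05,0,0],[0,-0.09,-0.075,0,0],[0,-0.117,-0.0993,0,0]]' 40 | tail -1; done
for i in 1 2; do python3 -m inch '[[0,-0.0187,-0.0347,0,0],[0,-0.0374,-0.0694,0,0],[0,-0.0561,-0.1041,0,0],[0,-0.0748,-0.1388,0,0],[0,-0.0935,-0.1735,0,-1.7]]'|tail -1; done
cat >> h.py <<'E'
def shift(x,y,z,yaw_y):
    s=ctrl.get_state();M=R.from_quat(s["tcp_rot"]).as_matrix()
    d=np.array([x,y,z])-s["eef_pos"]
    a=np.degrees(np.arctan2(M[1,1],M[0,1]))
    print("t",s["time"],"pos",np.round(s["eef_pos"],4),"shift",np.round(M.T@d,4),"turn",round(-(yaw_y-a),2),"F",np.round(s["contact_force"],2),"T",np.round(s["wrist_torque"],3),"open",s["opening"])
E
python3 -c "
from h import *
shift(.5207,-.138,.15,75.5)"
```

```text
finger_force: 0.0
finger_force: 0.0
finger_force: 0.0
finger_force: 0.0
finger_force: 0.0
t 2.8333 pos [ 0.5268 -0.1383  0.2317] shift [ 0.006  -0.0012  0.0817] turn -0.07 F [ 1.22 -0.27 -0.01] T [ 0.018 -0.04   0.002] open 1.0009130379517746
```

```bash
python3 -m inch '[[0,0.006,-0.0012,0.02,0],[0,0.006,-0.0012,0.05,0],[0,0.006,-0.0012,0.08,0],[0,0.006,-0.0012,0.08,0]]' 40|tail -1
python3 -m inch '[[0.4,0,0,0.02,0],[0.4,0,0,0.04,0],[0.4,0,0,0.056,0],[0.4,0,0,0.056,0]]'|tail -1
python3 -c "
from h import *
shift(.5207,-.138,.094,75.5)"
```

```text
finger_force: 0.0
finger_force: 0.0
t 3.5 pos [ 0.519  -0.135   0.0933] shift [-0.0024 -0.0025 -0.0007] turn -0.06 F [-0.23 -0.19 -0.55] T [-0.032 -0.026 -0.016] open 0.6003669363707396
```

```bash
python3 -m inch '[[0.4,-0.0024,-0.0025,0,0],[0.4,-0.0024,-0.0025,0,0],[0.4,-0.0024,-0.0025,0,0]]' 40|tail -1
python3 -c "
from h import *
shift(.5207,-.138,.094,75.5)"
python3 -m inch '[[0.9,0,0,0,0],[1,0,0,0,0],[1,0,0,0,0],[1,0,0,0,0],[1,0,0,0,0]]' 60
python3 -m inch '[[1,0,0,0,0],[1,0,0,0,0],[1,0,0,0,0]]' 
python3 -c "
from h import *
shift(.5207,-.138,.094,75.5)"
```

```text
finger_force: 0.0
t 3.75 pos [ 0.5238 -0.1397  0.0976] shift [0.0035 0.0009 0.0036] turn -0.08 F [ 0.62 -0.44 -0.44] T [-0.014  0.003  0.015] open 0.5999556348823873
time: 4.17
eef_pos: [0.5229, -0.1393, 0.0963]
tcp_rot: [0.127, 0.992, -0.0, 0.001]
contact_force: [-0.4, 0.2, 4.2]
opening: 0.198
finger_force: 59.0
time: 4.42
eef_pos: [0.5229, -0.1392, 0.0963]
tcp_rot: [0.127, 0.992, -0.0, 0.001]
contact_force: [-0.5, 1.2, 4.8]
opening: 0.198
finger_force: 59.2
t 4.4167 pos [ 0.5229 -0.1392  0.0963] shift [0.0025 0.0006 0.0023] turn -0.07 F [-0.46  1.22  4.82] T [ 0.038  0.146 -0.013] open 0.19805540161732002
```

```bash
python3 -m inch '[[1,0,0,-0.01,0],[1,0,0,-0.03,0],[1,0,0,-0.05,0],[1,0,0,-0.08,0],[1,0,0,-0.11,0]]' 60
python3 -m inch '[[1,0,0,0,0],[1,0,0,0,0],[1,0,0,0,0],[1,0,0,0,0]]'
python3 - <<'E'
from h import *
shift(.5665+.0024,.1242-.0006,.206,76.6)
s=ctrl.get_state();M=R.from_quat(s["tcp_rot"]).as_matrix();e=s["eef_pos"]
for c in("top","scene"):
    p=ctrl.read_camera(c);P=cloud(p);Z=P[...,2]
    save(p,c+"2.png")
    m=(np.hypot(P[...,0]-e[0],P[...,1]-e[1])<.05)
    for a,b in((e[2]-.022,e[2]-.002),(e[2]-.08,e[2]-.022)):
        k=m&(Z>a)&(Z<b);print(c,k.sum(),np.round(P[k].mean(0),4) if k.any() else"",np.round([P[k].min(0),P[k].max(0)],4) if k.any() else "")
    for r in ctrl.tip_of("pin_tip",p)[:2]:
        x=at_z(p,r["at"],e[2]-.088);print(r,x,M.T@(x-e))
E
```

```text
time: 4.83
eef_pos: [0.521, -0.1383, 0.2049]
tcp_rot: [0.127, 0.992, 0.001, -0.002]
contact_force: [-0.0, 0.2, -0.9]
opening: 0.202
finger_force: 59.1
time: 5.17
eef_pos: [0.521, -0.1384, 0.203]
tcp_rot: [0.127, 0.992, 0.001, -0.002]
contact_force: [0.5, 0.4, -1.9]
opening: 0.199
finger_force: 59.1
t 5.1667 pos [ 0.521  -0.1384  0.203 ] shift [ 0.0196  0.2656 -0.0027] turn -1.18 F [ 0.46  0.35 -1.93] T [-0.037  0.019  0.005] open 0.1990417737063883
top 0  
top 0  
scene 162 [ 0.5302 -0.1414  0.1925] [[ 0.5156 -0.1581  0.185 ]
 [ 0.5409 -0.1199  0.2009]]
scene 66 [ 0.5225 -0.139   0.1412] [[ 0.5175 -0.1437  0.1233]
 [ 0.5256 -0.1315  0.1606]]
{'at': [263.4, 280.7], 'score': 0.77} [ 0.51564852 -0.14300449  0.11501498] [ 0.00359285 -0.00590459  0.08801144]
{'at': [274.3, 306.7], 'score': 0.18} [ 0.57305732 -0.15045521  0.11501498] [-0.05384231  0.00133608  0.08777069]
```

View pics/scene2.png

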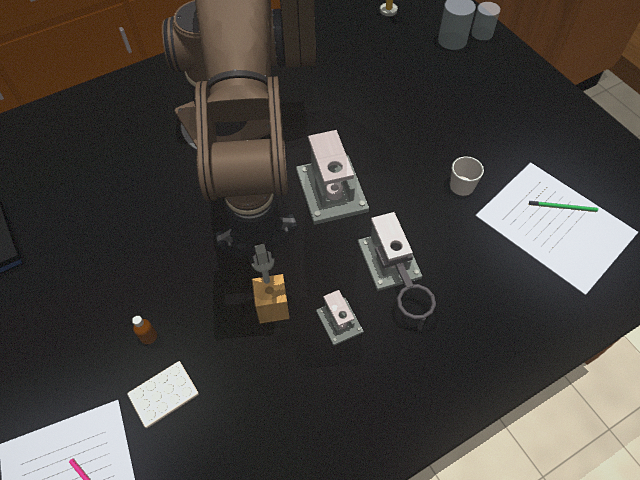

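The pin is in the gripper, hanging upright at scene (263,258) to (268,283). I carry it over the lug and measure there.

```bash
python3 -m inch '[[1,0.001,0.025,0,0],[1,0.004,0.06,0,0],[1,0.007,0.095,0,0],[1,0.009,0.13,0,-1]]' 60 |head -2
python3 -m inch '[[1,0.003,0.04,0,0],[1,0.006,0.08,0,0],[1,0.008,0.11,0,0],[1,0.01,0.135,0,0],[1,0.01,0.135,0,0]]' |head -2
python3 -m inch '[[1,0,0,0,0],[1,0,0,0,0],[1,0,0,0,0],[1,0,0,0,0]]' |head -2
cat >> h.py <<'E'
def pinfit():
    from scipy.optimize import least_squares
    s=ctrl.get_state();e=s["eef_pos"];M=R.from_quat(s["tcp_rot"]).as_matrix()
    p=ctrl.read_camera("scene");P=cloud(p)
    L=(P-e)@M
    rr=np.hypot(L[...,0],L[...,1])
    k=(rr<.012)&(L[...,2]>.022)&(L[...,2]<.08)
    q=L[k];print("shaft n",k.sum(),"zmax",np.sort(q[:,2])[-3:])
    f=least_squares(lambda a:np.hypot(q[:,0]-a[0]-a[2]*(q[:,2]-.05),q[:,1]-a[1]-a[3]*(q[:,2]-.05))-.006,[0,0,0,0],loss="soft_l1",f_scale=.001)
    print("axis at mid (tool)",f.x, "tip xy", f.x[:2]+f.x[2:]*.038)
    k=(rr<.03)&(rr>.013)&(L[...,2]>.0)&(L[...,2]<.012);q=L[k];print("flange n",k.sum(),q.min(0),q.max(0))
    return p
E
python3 - <<'E'
from h import *
np.set_printoptions(precision=4,suppress=True)
p=pinfit();save(p,"scene3.png",(330,180,460,290),5)
shift(.5665,.1242,.190,76.6)
E
```

```text
time: 5.7
eef_pos: [0.5461, -0.0097, 0.2047]
time: 6.12
eef_pos: [0.5681, 0.1269, 0.2047]
time: 6.45
eef_pos: [0.5682, 0.1215, 0.2051]
shaft n 74 zmax [0.0777 0.0782 0.0788]
axis at mid (tool) [ 0.0031  0.0001  0.0006 -0.0001] tip xy [0.0031 0.0001]
flange n 71 [-0.0192 -0.0213  0.0076] [0.0116 0.0172 0.0119]
t 6.5 pos [0.5683 0.1215 0.2053] shift [0.0024 0.0022 0.0153] turn -0.28 F [-0.23 -0.07 -1.59] T [-0.021  0.035  0.001] open 0.19635372493023664
```

View pics/scene3.png

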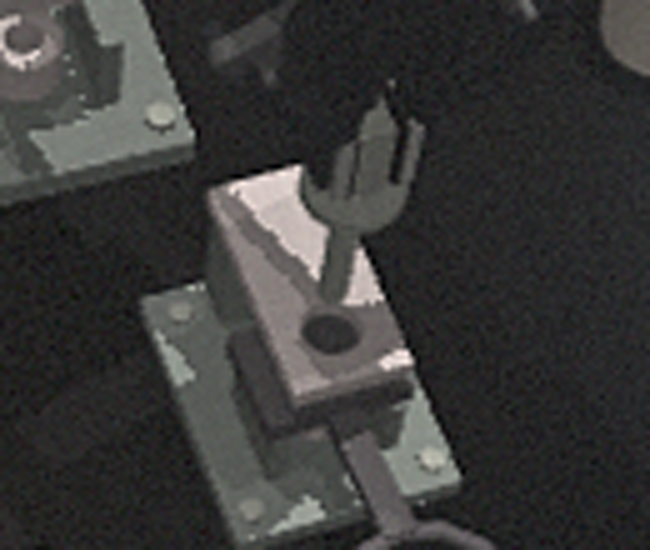

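The pin hangs straight: its tip is about 3 mm towards tool +x from the TCP and about 88 mm below it. The lug hole is clear below, at crop (330,333). I line up and lower through the lug to just above the eye plate.

```bash
python3 -m inch '[[1,-0.0007,0.001,0,0],[1,-0.0007,0.001,0,0],[1,-0.0007,0.001,0.008,0],[1,-0.0007,0.001,0.014,0],[1,-0.0007,0.001,0.014,0]]' 60 |head -4
python3 -m inch '[[1,0,0,0.006,0],[1,0,0,0.012,0],[1,0,0,0.018,0],[1,0,0,0.024,0],[1,0,0,0.03,0]]' |head -4
python3 -m inch '[[1,0,0,0.004,0],[1,0,0,0.007,0],[1,0,0,0.009,0],[1,0,0,0.009,0],[1,0,0,0.009,0]]' |head -4
python3 -c "
from h import *
shift(.5665,.1242,.150,76.6)"
```

```text
time: 6.92
eef_pos: [0.568, 0.1233, 0.1889]
tcp_rot: [0.118, 0.993, -0.0, -0.002]
contact_force: [-0.6, -0.4, -1.0]
time: 7.33
eef_pos: [0.5691, 0.1235, 0.1605]
tcp_rot: [0.118, 0.993, -0.0, -0.0]
contact_force: [-0.8, -0.2, -1.9]
time: 7.75
eef_pos: [0.5693, 0.1235, 0.1524]
tcp_rot: [0.118, 0.993, 0.0, 0.0]
contact_force: [0.5, 0.4, -1.1]
t 7.75 pos [0.5693 0.1235 0.1524] shift [0.0029 0.     0.0024] turn -0.18 F [ 0.48  0.45 -1.08] T [ 0.023  0.043 -0.011] open 0.200379541753405
```

```bash
for i in 1 2 3; do python3 -m inch '[[1,0,0,0.001,0],[1,0,0,0.002,0],[1,0,0,0.002,0]]' 60 |sed -n '2p;4p'; done
```

```text
eef_pos: [0.5692, 0.1235, 0.1504]
contact_force: [0.3, 0.5, -0.4]
eef_pos: [0.5692, 0.1235, 0.1482]
contact_force: [-0.3, -0.3, -1.0]
eef_pos: [0.5697, 0.1235, 0.1478]
contact_force: [-1.6, -0.3, 5.2]
```

Contact with the eye plate at TCP z 0.148, tip at 60 mm, as it should be. The eye is probably towards stand -y, so I slide that way in small steps while pressing lightly.

```bash
for i in 1 2 3 4 5; do python3 -m inch '[[1,0.0001,-0.0004,0,0],[1,0.0002,-0.0008,0,0],[1,0.0002,-0.0008,0,0]]' 60 |sed -n '2p;4p'; done
```

```text
eef_pos: [0.5695, 0.1232, 0.1479]
contact_force: [-1.3, 0.8, 4.8]
eef_pos: [0.5693, 0.1229, 0.1478]
contact_force: [-0.7, 2.0, 5.4]
eef_pos: [0.5692, 0.1224, 0.1478]
contact_force: [-1.1, 3.4, 6.4]
eef_pos: [0.569, 0.1216, 0.148]
contact_force: [-0.5, 2.9, 4.7]
eef_pos: [0.5688, 0.121, 0.148]
contact_force: [-0.4, 2.4, 4.9]
```

```bash
cat >> h.py <<'E'
def armfit():
    from scipy.optimize import least_squares
    o=np.array([.5665,.1242]);a=np.radians(-13.4);X=np.array([np.cos(a),np.sin(a)]);Y=np.array([-X[1],X[0]])
    for c in("scene","top"):
        p=ctrl.read_camera(c);P=cloud(p);d=P[...,:2]-o;S=np.stack([d@X,d@Y,P[...,2]],-1)
        k=(np.hypot(S[...,0]-.114,S[...,1])<.055)&(S[...,2]>.03)&(S[...,2]<.075)&(S[...,0]>.085)
        q=S[k]
        if len(q)>30:
            zt=np.percentile(q[:,2],90);q=q[q[:,2]>zt-.004]
            hull=cv2.convexHull((q[:,:2]*1000).astype(np.float32))
            f=cv2.minEnclosingCircle(hull);print(c,"ring n",len(q),"z",round(zt,4),np.round(f[0],2),round(f[1],2))
            g=least_squares(lambda v:np.hypot(q[:,0]-v[0],q[:,1]-v[1])-v[2],[.114,0,.035],loss="soft_l1",f_scale=.001).x;print("  lsq",g*1000)
        k=(np.abs(S[...,0])<.04)&(np.abs(S[...,1])<.045)&(np.abs(S[...,2]-.06)<.003);q=S[k]
        if len(q)>3:print(c,"plate n",len(q),"x",np.percentile(q[:,0]*1000,[0,3,97,100]),"y",np.percentile(q[:,1]*1000,[0,3,97,100]))
        k=(S[...,0]>.03)&(S[...,0]<.07)&(np.abs(S[...,1])<.02)&(S[...,2]>.035)&(S[...,2]<.075);q=S[k]
        if len(q)>9:print(c,"bar line y=",np.polyfit(q[:,0]-.05,q[:,1]*1000,1),len(q),"z",np.median(q[:,2]))
        k=(np.abs(S[...,2]-.09)<.003)&(S[...,0]>-.1)&(S[...,0]<.04)&(np.abs(S[...,1])<.04);q=S[k]
        if len(q)>9:print(c,"lug x",np.percentile(q[:,0]*1000,[1,99]),"y",np.percentile(q[:,1]*1000,[1,99]))
    return p
E
python3 - <<'E'
from h import *
np.set_printoptions(precision=2,suppress=True)
p=armfit(); shift(.5665,.1242,.148,76.6)
E
```

```text
scene ring n 271 z 0.059 [112.13   2.24] 37.59
  lsq [112.66   2.11  33.27]
scene plate n 254 x [-25.39 -22.56  37.42  39.8 ] y [-32.69 -31.72  25.85  30.83]
scene bar line y= [17.11  0.2 ] 152 z 0.05820331869069628
scene lug x [-71.81  25.68] y [-25.08  24.49]
top ring n 123 z 0.0593 [116.49  -5.95] 34.76
  lsq [111.21   2.52  33.63]
top plate n 95 x [-24.8  -23.43  19.96  21.16] y [-32.84 -32.25 -22.27 -21.88]
top lug x [-76.15 -52.99] y [-24.71 -13.41]
t 9.85 pos [0.57 0.12 0.15] shift [0. 0. 0.] turn -0.22 F [0.13 2.19 4.61] T [ 0.81 -0.09  0.02] open 0.20077403677704192
```

The arm fit puts the eye at about (-1.5, -0.4) mm in the stand frame. I ease off, shift there and press again.

```bash
python3 -m inch '[[1,0,0,-0.003,0],[1,0.0002,0.0018,-0.003,0],[1,0.0002,0.0036,-0.003,0],[1,0.0002,0.0036,-0.003,0],[1,0.0002,0.0036,-0.003,0]]' 60 |sed -n '2p;4p'
for i in 1 2 3; do python3 -m inch '[[1,0,0,0.0007,0],[1,0,0,0.0014,0],[1,0,0,0.0014,0]]' 60 |sed -n '2p;4p'; done
```

```text
eef_pos: [0.5674, 0.1233, 0.1485]
contact_force: [-0.0, 1.2, -1.6]
eef_pos: [0.5677, 0.1233, 0.1475]
contact_force: [0.1, -0.0, -1.6]
eef_pos: [0.5678, 0.1233, 0.1463]
contact_force: [0.1, -0.7, -0.7]
eef_pos: [0.5679, 0.1234, 0.145]
contact_force: [-0.9, -0.2, -1.6]
```

The tip is in the eye, with no contact at 0.145. Going down towards the socket mouth, expected at TCP 0.122.

```bash
for i in 1 2 3 4 5; do python3 -m inch '[[1,0,0,0.002,0],[1,0,0,0.004,0],[1,0,0,0.004,0]]' 60 |sed -n '2p;4p'; done
```

```text
eef_pos: [0.5676, 0.1234, 0.1405]
contact_force: [0.6, 0.1, -0.9]
eef_pos: [0.5676, 0.1233, 0.1365]
contact_force: [0.5, -0.3, -1.2]
eef_pos: [0.5677, 0.1233, 0.1326]
contact_force: [0.3, 0.3, -1.7]
eef_pos: [0.5676, 0.1234, 0.1286]
contact_force: [0.5, -1.0, -0.7]
eef_pos: [0.5677, 0.1234, 0.1246]
contact_force: [0.4, 0.4, -0.9]
```

Now the search for the socket, which lies 3 to 4.5 mm off the axis. I move to the ring at tool +x (3.75, 0) and feel for contact.

```bash
python3 -m inch '[[1,0.001,0.0002,0,0],[1,0.002,0.0005,0,0],[1,0.002,0.0005,0,0]]' 60 |sed -n '2p;4p'
for i in 1 2 3; do python3 -m inch '[[1,0,0,0.0007,0],[1,0,0,0.0014,0],[1,0,0,0.0014,0]]' 60 |sed -n '2p;4p'; done
```

```text
eef_pos: [0.566, 0.1244, 0.1252]
contact_force: [0.9, -0.1, -2.0]
eef_pos: [0.566, 0.1243, 0.1236]
contact_force: [0.2, 0.4, -0.7]
eef_pos: [0.5662, 0.1243, 0.1223]
contact_force: [0.1, -0.2, -1.2]
eef_pos: [0.5665, 0.1243, 0.1218]
contact_force: [-1.1, 0.3, 3.2]
```

Contact at the socket face, as expected. Sliding round the ring under light pressure.

```bash
s(){ sed -n '2p;4p' | tr '\n' ' '; echo; }
python3 -m inch '[[1,0.0004,0,0.0005,0],[1,0.0007,0,0.0005,0],[1,0.0007,0,0.0005,0]]' 60 |s
python3 -m inch '[[1,-0.0001,0.0007,0,0],[1,-0.0003,0.0014,0,0],[1,-0.0003,0.0014,0,0]]' |s
python3 -m inch '[[1,-0.0004,0.0006,0,0],[1,-0.0008,0.0012,0,0],[1,-0.0008,0.0012,0,0]]' |s
python3 -m inch '[[1,-0.0006,0.0004,0,0],[1,-0.0012,0.0008,0,0],[1,-0.0012,0.0008,0,0]]' |s
python3 -m inch '[[1,-0.0007,0.0002,0,0],[1,-0.0014,0.0003,0,0],[1,-0.0014,0.0003,0,0]]' |s
```

```text
eef_pos: [0.5662, 0.1245, 0.1215] contact_force: [-0.5, -0.3, 4.8] 
eef_pos: [0.5655, 0.1258, 0.1193] contact_force: [-0.1, -0.5, -1.1] 
eef_pos: [0.5666, 0.1266, 0.1197] contact_force: [-0.2, -1.3, -1.9] 
eef_pos: [0.5673, 0.1268, 0.1197] contact_force: [-2.7, -2.9, -1.5] 
eef_pos: [0.5681, 0.1269, 0.1196] contact_force: [-6.1, -2.7, -0.7]
```

It dropped in on the second step (z 0.1193, no vertical force), and the steps after that only pressed it sideways. I undo those and feed down.

```bash
s(){ sed -n '2p;4p' | tr '\n' ' '; echo; }
python3 -m inch '[[1,0.0015,-0.001,0,0],[1,0.0027,-0.0017,0,0],[1,0.0027,-0.0017,0,0],[1,0.0027,-0.0017,0,0]]' 60 |s
python3 -m inch '[[1,0,0,0.001,0],[1,0,0,0.002,0],[1,0,0,0.002,0]]' |s
python3 -m inch '[[1,0,0,0.001,0],[1,0,0,0.002,0],[1,0,0,0.002,0]]' |s
```

```text
eef_pos: [0.5669, 0.1266, 0.1205] contact_force: [-2.0, -0.8, -1.6] 
eef_pos: [0.567, 0.1263, 0.1187] contact_force: [-2.4, -0.2, 0.1] 
eef_pos: [0.567, 0.1262, 0.1163] contact_force: [-2.5, -0.8, 0.4]
```

```bash
s(){ sed -n '2p;4p' | tr '\n' ' '; echo; }
python3 -m inch '[[1,0.0007,0,0.001,0],[1,0.0007,0,0.002,0],[1,0.0007,0,0.002,0]]' 60 |s
python3 -m inch '[[1,0,0,0.001,0],[1,0,0,0.002,0],[1,0,0,0.002,0]]' |s
python3 -m inch '[[1,0,0,0.001,0],[1,0,0,0.002,0],[1,0,0,0.002,0]]' |s
python3 -m inch '[[1,0,0,0.001,0],[1,0,0,0.002,0],[1,0,0,0.002,0]]' |s
```

```text
eef_pos: [0.5665, 0.1264, 0.1143] contact_force: [-1.0, -0.3, -0.8] 
eef_pos: [0.5664, 0.1264, 0.1122] contact_force: [-1.2, -0.3, -1.2] 
eef_pos: [0.5664, 0.1264, 0.1102] contact_force: [-0.4, -0.1, -1.0] 
eef_pos: [0.5663, 0.1264, 0.1082] contact_force: [-0.7, 0.0, -0.8]
```

```bash
s(){ sed -n '2p;4p' | tr '\n' ' '; echo; }
python3 -m inch '[[1,0,0,0.0008,0],[1,0,0,0.0015,0],[1,0,0,0.0015,0]]' 60 |s
python3 -m inch '[[1,0,0,0.0005,0],[1,0,0,0.001,0],[1,0,0,0.001,0]]' |s
python3 -m inch '[[1,0,0,0.0005,0],[1,0,0,0.001,0],[1,0,0,0.001,0]]' |s
```

```text
eef_pos: [0.5663, 0.1264, 0.1068] contact_force: [-0.3, 0.3, -0.5] 
eef_pos: [0.5664, 0.1264, 0.1063] contact_force: [-0.8, 0.1, 0.5] 
eef_pos: [0.5664, 0.1264, 0.1063] contact_force: [-3.0, -0.2, 6.8]
```

Seated: TCP 0.1063 with 8 N reaction, where 0.106 was predicted. I ease off, release, retreat and look.

```bash
s(){ sed -n '2,6p' | tr '\n' ' '; echo; }
python3 -m inch '[[1,0.0003,0,-0.0008,0],[0.8,0.0003,0,-0.0008,0],[0.6,0.0003,0,-0.0008,0],[0.4,0.0003,0,-0.0008,0],[0.4,0.0003,0,-0.0008,0]]' 20|s
python3 -m inch '[[0.4,0,0,0,0],[0.4,0,0,0,0],[0.4,0,0,-0.01,0],[0.4,0,0,-0.03,0],[0.4,0,0,-0.06,0]]' |s
python3 -m inch '[[0.4,0,0,-0.04,0],[0.4,0,0,-0.08,0],[0.4,0.03,0,-0.1,0],[0.4,0.06,0,-0.1,0],[0.4,0.1,0,-0.1,0]]' |s
python3 -m inch '[[0.4,0,0,0,0],[0.4,0,0,0,0],[0.4,0,0,0,0],[0.4,0,0,0,0]]' |s
python3 - <<'E'
from h import *
p=ctrl.read_camera("scene");save(p,"scene4.png",(330,180,460,290),5);P=cloud(p)
n=np.hypot(P[...,0]-.566,P[...,1]-.1242)<.035;Z=P[...,2]
for a,b in((.092,.1),(.13,.142)):
    k=n&(Z>a)&(Z<b);print(k.sum(),np.round(np.median(P[k],0),4),np.round([P[k].min(0),P[k].max(0)],4))
print(ctrl.get_state()["time"])
E
```

```text
eef_pos: [0.5659, 0.1265, 0.1054] tcp_rot: [0.118, 0.993, 0.0, 0.0] contact_force: [0.5, 0.7, -0.5] opening: 0.596 finger_force: 0.0 
eef_pos: [0.5638, 0.1263, 0.1637] tcp_rot: [0.118, 0.993, -0.001, -0.003] contact_force: [0.0, 0.2, -0.4] opening: 0.601 finger_force: 0.0 
eef_pos: [0.4699, 0.1498, 0.2693] tcp_rot: [0.119, 0.993, 0.001, 0.003] contact_force: [-1.3, 0.8, 0.6] opening: 0.6 finger_force: 0.0 
eef_pos: [0.4699, 0.1497, 0.2665] tcp_rot: [0.118, 0.993, 0.0, 0.001] contact_force: [1.2, 1.3, -0.8] opening: 0.603 finger_force: 0.0 
198 [0.5712 0.1189 0.0953] [[0.5323 0.0988 0.092 ]
 [0.591  0.1468 0.1   ]]
89 [0.5644 0.1259 0.1347] [[0.5535 0.1163 0.1308]
 [0.5747 0.1366 0.139 ]]
18.7333
```

View pics/scene4.png

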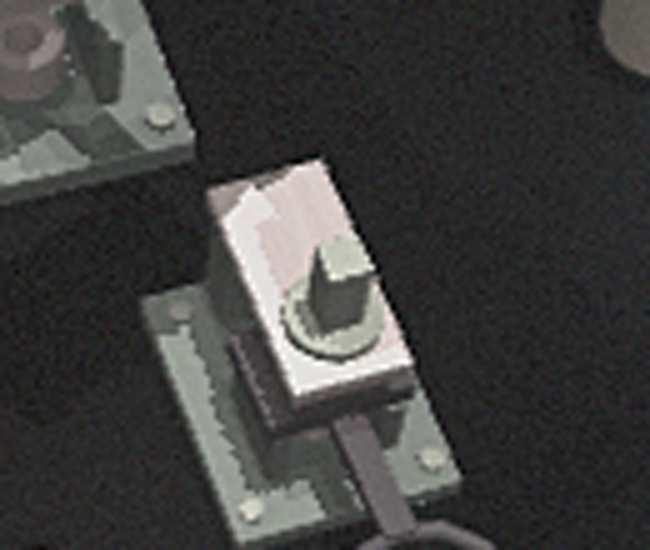

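The flange sits flat on the upper lug, centred at crop (335,320). Flange and grip top heights read 0.095 and 0.135 m, against 0.096 and 0.136 expected. The gripper is clear, so I hand in.

```bash
python3 -c "
from plant import ctrl
print(ctrl.sign_off())"
```

```text
the job is handed in; nothing more can be done
None
```

The pin is through the upper lug, the arm's eye and the lower socket, with its flange flat on the upper lug; it is released and the job was handed in at about 19 s.

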